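Tip the grinding ball out, keep the insert, clamp the tube

ROBOT

A 7-joint arm with a two-finger parallel gripper is mounted at the origin on a cart in front of the work surface, level with it; the furniture and walls round the work are solid. World frame = base frame: x ahead of the robot, y to its left, z up, the work surface at z = 0. Lengths are in m, angles in degrees, forces in N, time in s.
With the tool pointing down it reaches from about 0.4 to 0.9 m from the base axis. Payload 5.5 kg.
Tool frame: the origin (TCP) lies midway between the tips of the shut fingers; the grasp point (between the pads) lies manip.grasp_offset behind it (manip.grasp_offset is the distance from the TCP to the grasp point, in m); z points along the fingers, y is the direction in which the jaws open and shut (so a half turn about z gives the same grasp; the last joint's range is limited). The gripper opens to 85 mm and grips with 20 to 120 N. Pads are 22 mm wide; open, the fingers measure 114 mm over their backs; the gripper's body (76 mm by 85 mm) begins 54 mm behind the grasp point. The pads swing forward as they close: fully open they stand 13 mm farther back than shut.
Start: joints at [80.168, 28.699, -24.465, 88.831, 12.651, 65.22, -12.049], TCP at [0.274, -0.59, 0.202] pointing down, gripper open.
Joint ranges: [-164.97, 164.97], [-17.58, 116.51], [-87.97, 89.64], [11.32, 138.91], [-80.73, 260.73], [10.89, 115.49], [-147.41, 147.41]. Speed limits (degrees/s): [147.25, 147.25, 180, 180, 180, 180, 180].

INTERFACE

Orientations are given as a 3x3 rotation matrix whose columns are the frame's x, y, z axes.
In Python, from workcell import sensors, optics, manip gives the robot as it stands. The module is installed in compiled form; this text tells all that it offers.
- The arm moves only by the shell command python3 -m crank 'ROWS'. ROWS is JSON, a list of rows, each a list of 7 numbers: the shift along the tool's x, y, z in mm, then the turn, a rotation vector about the tool's x, y, z in degrees, then the closure in counts, from 0 (fully open) to 255 (shut). A call has 1 to 5 rows; each row is the pose to reach, as a shift and turn from the pose commanded when the call began, along the tool's axes at that moment; what a row does not reach only later rows make up. A row lasts 1/12 s, in which the tool goes at most 41.7 mm and 7.16 degrees, less where a joint would pass 70% of its speed; a pose out of reach is approached as far as the arm can. A call with a gripper value outside its range is refused whole. The fingers move at their own pace and stop on an object; the grip force is fixed at half the most. Time passes only in rows, so rows that repeat a pose let the fingers close. It gives the time, the measured TCP pose, the force and the opening at its end, in the units of the state.
- sensors.get_state(): the state, without advancing time (a new reading comes with each control period).
- optics.camera(name): name is "side" or "top"; returns the picture (480x640x3 uint8, blue, green, red); there is no depth.
- optics.camera_params(name): a dict with "vertical_fov" (degrees; the focal length in pixels is half the picture's height over the tangent of half this angle, whatever the lens; pixels are square), "cx", "cy" (the principal point, pixels), "rvec" (rotation vector, rad) and "tvec" (3), from world to camera coordinates, as OpenCV has them. Camera axes: x right, y down, z forward; pixel columns grow to the right and rows downward; lengths in m; the calibration is good to about 2 mm. A picture is of the moment at which its call begins. camera_params takes no time and is no camera call.
- manip.finish_job(): hands the job in, once; it reports no verdict.
The state is a dict: "time_s": time; "qpos": joint angles; "joint_vel": joint speeds; "joint_torque": joint torques, N m; "tool_pos": TCP position; "orientation": TCP orientation; "force": force on the tool from outside, world axes, zero at the start; "torque": the same for the moment, N m; "grip_width": finger opening in m.
Only numpy, scipy, OpenCV 4.12 (cv2) and the standard library are available. Lean on these libraries where they do the work, as an engineer would, in place of code of your own. Each camera call takes 0.05 s, during which the arm holds its last target. There are 200 camera calls.

TASK

Take the clear tube from the slanted rest and tilt it slowly over the steel dish until the grinding ball rolls out into the dish, stopping in time so that the white insert behind it stays wholly inside the tube. Then lay the tube level in the V-block, with its middle over the middle of the block, and swing the strap fully shut over it. Do not touch the ball with the gripper, let it fall on the worktop or push the dish away, and leave the other things where they stand.

Things in the scene. Friction and masses are not known exactly. Their poses are not given: they have to be found in the camera images.
- tube_center (a point): Centre of the clear plastic tube, on its axis half-way along: 160 mm long, 34 mm outside and about 28 mm inside diameter, closed (4 mm thick) at one end, open at the other, about 60 g; three fine ribs mark the open end. Its z axis points along the tube to the open mouth. It starts in the slanted rest, mouth up at 20 degrees (0.35 rad) above level.
- tube_mouth (a point): Centre of the tube's open mouth, 80 mm from tube_center along the tube's z axis.
- ball_center (a point): Centre of the steel grinding ball, 24 mm diameter, about 55 g, loose in the tube; at the start it lies against the insert, 28 mm from the tube's centre toward the closed end. It starts to roll out when the mouth is about 3 to 7 degrees below level.
- insert_center (a point): Centre of the white plastic insert, a plug 25 mm in diameter and 36 mm long, about 30 g, loose in the tube at its closed end (58 mm from the tube's centre). It is wholly inside the tube while its centre is within 62 mm of tube_center. It slides out after the ball if the mouth dips more than about 18 to 27 degrees below level.
- slant_rest_axis (a point): Fixed slanted rest: two aluminium V supports on a grey base (80 x 160 mm). The point is where the tube's centre lies at the start, 85 mm above the worktop; z is up, and the mouth points to this frame's -y, 20 degrees up. The supports are 24 mm long, 48 mm either side of the point; the 70 mm of tube between them is free to grasp. A stop stands at the closed end: lift upward.
- dish_floor (a point): Round steel dish, loose, 120 mm across the rim, 45 mm high, inside 102 mm across at the floor; the point is the centre of its inner floor, 4 mm above the worktop.
- vblock_seat (a point): Fixed V-block: grey base 100 x 160 mm, two 90-degree V supports, 24 mm long, 48 mm either side of the point along y. The point is where the tube's centre lies when laid in, 60 mm above the worktop. y runs along the groove, z up. The tube may lie either way round. The 70 mm between the supports is free for fingers. The V slabs end 4 mm below the tube's axis, 23 mm to each side.
- strap (a joint): Angle of the strap, rad: 0 = shut, level across the tube over one V support (its underside 2 to 3 mm above the tube); 1.57 = upright; 2.4 = fully open, leaning out. It starts open at 1.9 to 2.3. A stiff hinge holds it where it is left (about 0.05 N m; 1 N at the tip moves it).
- strap_hinge (a point): Axis of the strap's hinge, on the V-block 38 mm to the -x side of vblock_seat, 48 mm to its +y side and 22 mm above it; the axis runs along the block's y. Axes as the block's. The shut strap points along +x.
- strap_tip (a point): Tip of the strap, a steel bar 16 mm wide and 5 mm thick, 98 mm from its hinge axis.
- cup: A bystander to be left alone: screw-cap specimen cup. The point is the centre of its underside.
- timer: A bystander to be left alone: small white timer. The point is the centre of its underside.
- slide_box: A bystander to be left alone: flat dark slide box. The point is the centre of its underside.
- tape: A bystander to be left alone: roll of tape. The point is the centre of its underside.
Things that resemble listed ones, but are neither listed nor needed, are in the scene too. What is shaped like the part that bears vblock_seat but purple is not meant.

How it is judged:
By the outcome, as a careful person would: the job done as asked, in the order asked, and still so for the second after the job is handed in, with the robot touching nothing.
It also fails if it takes over 66 s, if anything falls off the work surface, if the arm or the gripper's body presses on something with over 40 N, if the wrist force passes 120 N, or if a joint passes its speed limit or range.

## Working session

There is one attempt and no reset: what is moved stays moved. The work goes in short steps, Python scripts to look and compute and a shell command to move; the robot and the scene stay as the last step left them, time stands still between calls to the robot, and variables do not carry over. Pictures are saved under pics/ and viewed, about 8 in all and at most 12, crops included, and the job is handed in when it is done.

```bash
mkdir -p pics
cat > h.py <<'E'
import numpy as np, cv2
from workcell import sensors, optics, manip
def cam(n):
    p=optics.camera_params(n); f=240/np.tan(np.radians(p['vertical_fov'])/2)
    K=np.array([[f,0,p['cx']],[0,f,p['cy']],[0,0,1]]); R=cv2.Rodrigues(np.array(p['rvec'],float))[0]; t=np.array(p['tvec'],float).ravel()
    return K,R,t
def ray(n,uv):
    K,R,t=cam(n); d=R.T@np.linalg.inv(K)@np.array([*uv,1.]); return -R.T@t,d/np.linalg.norm(d)
def onz(n,uv,z):
    o,d=ray(n,uv); return o+d*(z-o[2])/d[2]
def proj(n,P):
    K,R,t=cam(n); q=K@(R@np.array(P,float)+t); return q[:2]/q[2]
def tri(uv1,uv2,n1='side',n2='top'):
    o1,d1=ray(n1,uv1);o2,d2=ray(n2,uv2)
    s=np.linalg.lstsq(np.c_[d1,-d2],o2-o1,rcond=None)[0]; a=o1+d1*s[0];b=o2+d2*s[1]
    return (a+b)/2,np.linalg.norm(a-b)
def shot(n,name):
    im=optics.camera(n); cv2.imwrite(f'pics/{name}.png',im); return im
E
python3 - <<'E'
from h import *
for n in('side','top'):
    shot(n,n+'0'); K,R,t=cam(n); print(n,K[0,0],K[0,2],K[1,2],'pos',-R.T@t,'fwd',R[2],optics.camera_params(n).keys())
s=sensors.get_state(); print(s); print(manip.grasp_offset)
E
```

```text
side 605.041686598379 309.58782849688447 230.13725162557944 pos [-0.44191076 -1.37737766  0.89825754] fwd [ 0.50061583  0.74483042 -0.44114787] dict_keys(['vertical_fov', 'cx', 'cy', 'rvec', 'tvec'])
top 498.4742670036831 322.5577546860949 241.23740459612594 pos [ 0.3750593  -0.03663431  1.40167943] fwd [ 0.05054763  0.01458069 -0.99861521] dict_keys(['vertical_fov', 'cx', 'cy', 'rvec', 'tvec'])
{'time_s': 0.1, 'qpos': array([ 80.16734136,  28.7493769 , -24.45173677,  88.88664923,
        12.6509624 ,  65.22225819, -12.04852819]), 'joint_vel': array([ 0.00805418, -0.05083895, -0.08462746, -0.09224492,  0.049474  ,
        0.0286618 , -0.04953202]), 'joint_torque': array([-1.15468295e-02, -5.70814919e+01, -5.83835050e+00, -2.81749302e+01,
        1.05803926e-02,  5.55389313e-03,  5.99389040e-06]), 'tool_pos': array([ 0.27344659, -0.58890519,  0.20124045]), 'orientation': array([[ 9.06937641e-01,  4.21264243e-01, -7.43291075e-04],
       [ 4.21264898e-01, -9.06936088e-01,  1.67881431e-03],
       [ 3.31069400e-05, -1.83570233e-03, -9.99998315e-01]]), 'force': array([ 0.10877535, -0.82594459, -0.2118665 ]), 'torque': array([-0.06254227,  0.02880673, -0.00474098]), 'grip_width': 0.08543338656584998}
0.0187
```

View pics/side0.png

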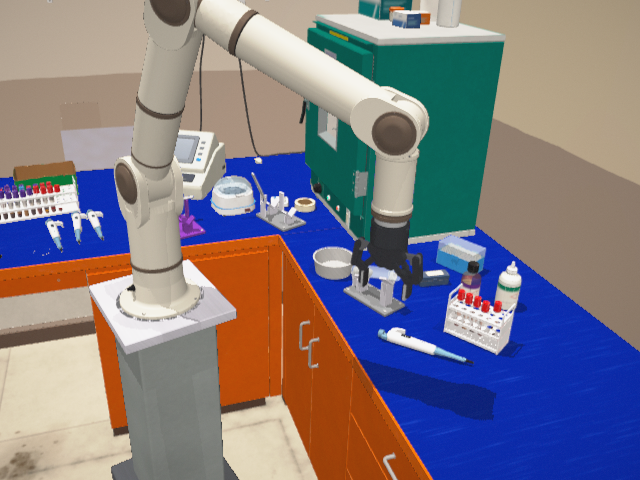

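View pics/top0.png

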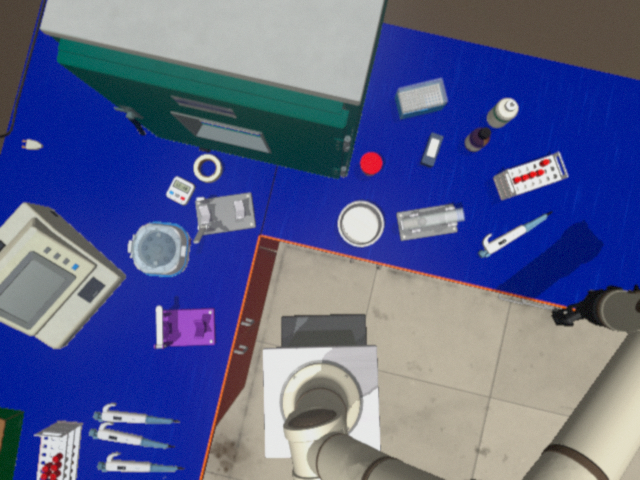

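The top view shows the grey slant rest with the clear tube at about (430,222), the dish at (360,223) and the grey V-block at (225,213) with the strap near (200,238). The lookalike is the purple block at (185,327), which I reject by colour. The bystanders are tape (207,168), timer (180,189), cup (371,163) and slide box (432,149). Next is one close crop to check.

Run:
```python
from h import *
t=cv2.imread('pics/top0.png'); s=cv2.imread('pics/side0.png')
a=cv2.resize(t[180:260,385:485],None,fx=4,fy=4,interpolation=cv2.INTER_CUBIC)
b=cv2.resize(t[180:260,180:280],None,fx=4,fy=4,interpolation=cv2.INTER_CUBIC)
c=cv2.resize(s[165:235,230:330],None,fx=4,fy=4,interpolation=cv2.INTER_CUBIC)
d=cv2.resize(s[240:310,330:430],None,fx=4,fy=4,interpolation=cv2.INTER_CUBIC)
cv2.imwrite('pics/c0.png',np.vstack([np.hstack([b,a]),np.hstack([c,d])]))
# grey-ness masks: bases, dish
hsv=cv2.cvtColor(t,cv2.COLOR_BGR2HSV)
m=((hsv[...,1]<110)&(hsv[...,2]>60)).astype(np.uint8)
n,l,st,ce=cv2.connectedComponentsWithStats(m)
for i in range(1,n):
    x,y,w,h,A=st[i]
    if A>150 and 100<ce[i][1]<270 and 150<ce[i][0]<500:
        r=cv2.minAreaRect(np.argwhere(l==i)[:,::-1].astype(np.float32))
        print(ce[i],A,r, onz('top',r[0],0.01))
for n_,p in(('rest',(430,222)),('dish',(360,223)),('vb',(225,213))): print(n_,onz('top',p,0.02))
print(proj('top',(0,0,0)),proj('top',(.5,0,0)))
```

```text
[204.51706485 106.48293515] 586 ((203.25965881347656, 105.89056396484375), (69.2768783569336, 10.02691650390625), 13.172553062438965) [0.84087794 0.31207913 0.01      ]
[223.01310541 132.22849003] 1755 ((220.05531311035156, 131.76290893554688), (106.92777252197266, 20.807743072509766), 13.134021759033203) [0.7647775  0.26549549 0.01      ]
[431.66666667 149.36533333] 375 ((431.7160339355469, 149.52561950683594), (12.175771713256836, 31.666444778442383), 19.29004669189453) [ 0.69462713 -0.33049641  0.01      ]
[207.23895582 167.86546185] 498 ((207.50003051757812, 168.00001525878906), (28.991374969482422, 27.577163696289062), 45.0) [0.66223596 0.30297115 0.01      ]
[180.13949275 190.28985507] 552 ((180.0, 190.50001525878906), (23.702320098876953, 24.149534225463867), 26.56505012512207) [0.60062916 0.38194743 0.01      ]
[223.88172043 214.00935016] 2139 ((222.62147521972656, 217.43907165527344), (45.68294143676758, 63.55802917480469), 84.4006576538086) [0.52068405 0.26267142 0.01      ]
[360.47764573 223.32144878] 1767 ((360.5000305175781, 223.50001525878906), (46.66904067993164, 46.66904067993164), 45.0) [ 0.49205967 -0.12383198  0.01      ]
[428.53163152 221.33518313] 1802 ((430.64508056640625, 221.15679931640625), (29.109750747680664, 66.79048919677734), 80.90972137451172) [ 0.49278789 -0.31956464  0.01      ]
[159.12293507 248.79446792] 2603 ((158.15573120117188, 248.7869110107422), (62.741268157958984, 50.06626892089844), 5.194429397583008) [0.43778042 0.44587189 0.01      ]
rest [ 0.48965234 -0.31565857  0.02      ]
dish [ 0.49265256 -0.12186367  0.02      ]
vb [0.5318774  0.25363135 0.02      ]
[321.30087822 402.08800495] [316.28708356 222.30330439]
```

View pics/c0.png

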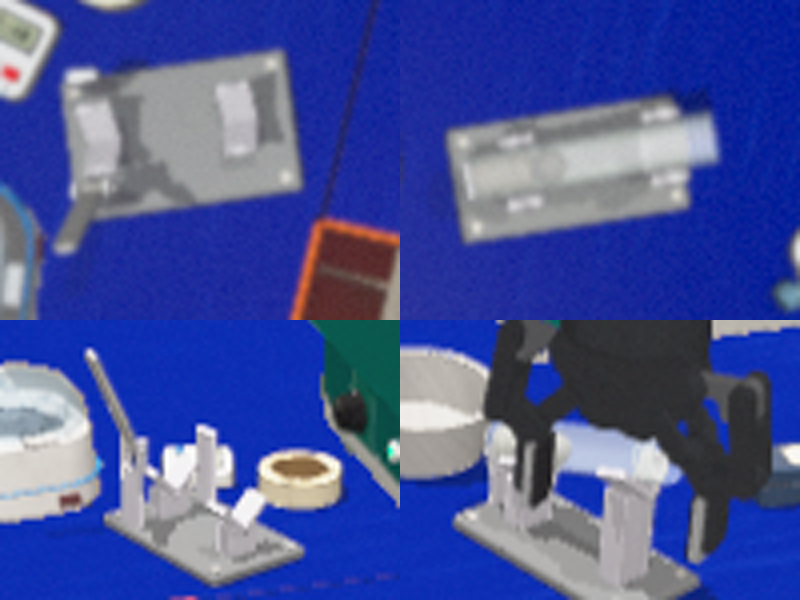

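The crop confirms both things. The clear tube lies in the grey rest, with mouth and ribs at crop right and the insert at left. The grey V-block has its strap leaning out toward -x at its +y end. Now the geometry.

```bash
cat >> h.py <<'E'
from scipy.spatial.transform import Rotation as Ro
def frame(yaw,tilt):
    """tool pose: mouth direction has azimuth yaw (deg), elevation tilt; tool x = -mouth dir"""
    a=np.array([np.cos(np.radians(yaw))*np.cos(np.radians(tilt)),np.sin(np.radians(yaw))*np.cos(np.radians(tilt)),np.sin(np.radians(tilt))])
    y=np.cross(a,[0,0,1.]); y/=np.linalg.norm(y); y=-y if y[0]<0 else y
    return np.c_[-a,y,np.cross(-a,y)]
def delta(G,R,off=manip.grasp_offset):
    s=sensors.get_state(); R0=np.array(s['orientation']); P=np.array(G)+R[:,2]*off
    print('t',s['time_s'],'shift mm',(R0.T@(P-s['tool_pos'])*1e3).round(1),'rot',np.degrees(Ro.from_matrix(R0.T@R).as_rotvec()).round(1),'world d',((P-s['tool_pos'])*1e3).round(1))
E
python3 - <<'E'
from h import *
def px(c): return (385+(c[0]-400)/4,180+c[1]/4) if c[0]>400 else (180+c[0]/4,180+c[1]/4)
for name,cs in (('rest',[(447,130),(672,97),(690,208),(468,243)]),('vb',[(65,78),(283,50),(302,187),(85,217)])):
    P=np.array([onz('top',px(c),0.01)[:2] for c in cs]); print(name,P.round(4).tolist(),'c',P.mean(0),(P[0]+P[2])/2,(P[1]+P[3])/2,
      'sides',np.linalg.norm(P-np.roll(P,-1,0),axis=1), 'az',[np.degrees(np.arctan2(*(P[j]-P[i])[::-1])) for i,j in((0,1),(3,2))])
m=onz('top',px((716,138)),0.112); c=onz('top',px((465,180)),0.058)
print('tube mouth',m,'closed',c,'mid',(m+c)/2,'len',np.linalg.norm(m-c),'az',np.degrees(np.arctan2(*(m-c)[1::-1])))
print('dish rim', onz('top',(360.5,223.4),0.045))
# strap: tip in top/side
tp=px((64,248)); sp=(230+92/4,165+(352-320)/4)
print('strap tip',tri(sp,tp)); 
b=px((95,192)); print('strap base top',onz('top',b,0.082))
for q in ((0.492,-0.315,0.085),): print(proj('top',q))
E
```

```text
rest [[0.5199, -0.2261], [0.5383, -0.3837], [0.4603, -0.3929], [0.4404, -0.2378]] c [ 0.48970948 -0.31011799] [ 0.49007919 -0.30949152] [ 0.48933976 -0.31074447] sides [0.15866051 0.07856951 0.15635297 0.08036666] az [np.float64(-83.33842147882176), np.float64(-82.69360957526976)]
vb [[0.5737, 0.3363], [0.5888, 0.1819], [0.4917, 0.1706], [0.4751, 0.3237]] c [0.53231196 0.25315156] [0.5326809  0.25346464] [0.53194303 0.25283848] sides [0.15510211 0.09774748 0.1540077  0.09936395] az [np.float64(-84.41054655472608), np.float64(-83.81874761521992)]
tube mouth [ 0.4988492  -0.38543528  0.112     ] closed [ 0.48069692 -0.23042315  0.058     ] mid [ 0.48977306 -0.30792921  0.085     ] len 0.16514921904048593 az -83.32095270754668
dish rim [ 0.4893906  -0.12164774  0.045     ]
strap tip (array([0.44595057, 0.29209922, 0.1793873 ]), np.float64(0.004150592128605748))
strap base top [0.48642021 0.29814124 0.082     ]
[434.6171792  218.94054201]
```

Sizes and positions agree: rest (0.490, -0.309), V-block (0.532, 0.253), mouth azimuth about -83°, dish (0.489, -0.122), strap about 2.0 rad. Computing the pre-grasp move.

Run:
```python
from h import *
R=frame(-83.2,20); print(R.round(3)); G=np.array([.490,-.309,.085])
delta(G-R[:,2]*.09,R)
```

```text
[[-0.111  0.993  0.04 ]
 [ 0.933  0.118 -0.34 ]
 [-0.342 -0.    -0.94 ]]
t 0.1 shift mm [ 321.9 -185.7   49.6] rot [-12.6 -17.4 -71.1] world d [213.7 304.1 -49.2]
```

```bash
python3 -m crank '[[20,-10,0,-1,-2,-7,0],[55,-30,0,-2,-4,-14,0],[90,-50,0,-4,-5,-21,0],[125,-70,0,-5,-7,-28,0],[160,-90,0,-6,-8,-34,0]]'
python3 - <<'E'
from h import *
R=frame(-83.2,20); G=np.array([.490,-.309,.085])
delta(G-R[:,2]*.09,R)
E
```

```text
time_s: 0.52
tool_pos: [0.3821, -0.4382, 0.202]
orientation: [[0.507, 0.861, -0.033], [0.847, -0.504, -0.169], [-0.162, 0.058, -0.985]]
force: [0.1, -0.3, 0.6]
grip_width: 0.0856
t 0.5167 shift mm [191.3  10.2  19.8] rot [ -6.3  -9.2 -36.8] world d [105.1 153.4 -50. ]
```

```bash
python3 -m crank '[[35,2,0,-1,-2,-7,0],[75,4,5,-2,-4,-14,0],[115,6,10,-4,-5,-21,0],[155,8,15,-5,-7,-28,0],[180,10,18,-6,-9,-34,0]]'; python3 -m crank '[[10,0,0,0,0,-2,0],[10,0,0,0,0,-2,0]]'
python3 - <<'E'
from h import *
R=frame(-83.2,20); G=np.array([.490,-.309,.085])
delta(G-R[:,2]*.09,R); delta(G,R)
shot('top','top1'); t=shot('side','side1')
cv2.imwrite('pics/c1.png',np.hstack([cv2.resize(cv2.imread('pics/top1.png')[180:270,370:470],None,fx=4,fy=4),cv2.resize(t[220:310,330:430],None,fx=4,fy=4)]))
E
```

```text
time_s: 0.93
tool_pos: [0.4832, -0.2926, 0.1553]
orientation: [[-0.066, 0.997, 0.034], [0.939, 0.074, -0.336], [-0.338, 0.01, -0.941]]
force: [0.1, -0.2, -0.4]
grip_width: 0.0856
time_s: 1.1
tool_pos: [0.4809, -0.283, 0.1513]
orientation: [[-0.1, 0.995, 0.03], [0.937, 0.104, -0.334], [-0.336, -0.005, -0.942]]
force: [-0.3, -1.2, 0.4]
grip_width: 0.0851
t 1.1 shift mm [-2.5  6.   0.1] rot [-0.5 -0.4 -0.7] world d [ 6.2 -1.8  0.7]
t 1.1 shift mm [-3.1  6.8 90.1] rot [-0.5 -0.4 -0.7] world d [  9.8 -32.3 -83.9]
```

View pics/c1.png

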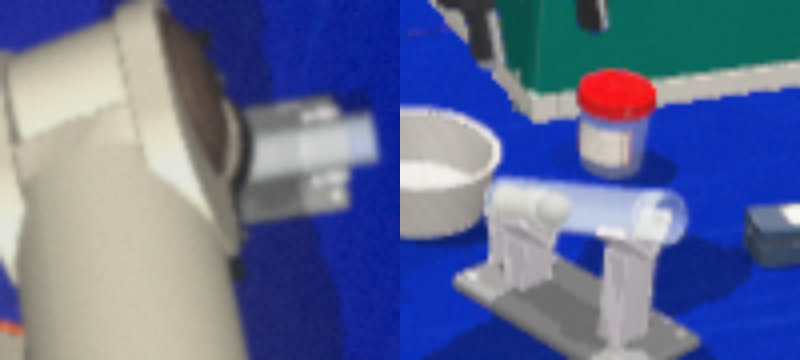

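The side crop shows the tube undisturbed: closed end at crop (493,195), ball (550,208), mouth (668,217). I'll check this against the predicted projections.

Run:
```python
from h import *
R=frame(-83.2,20); G=np.array([.490,-.309,.085]); a=-R[:,0]
for k in(-.08,-.028,0,.08):
    p=proj('side',G+a*k); print(k,(400+(p[0]-330)*4,(p[1]-220)*4), proj('top',G+a*k))
```

```text
-0.08 (np.float64(498.85273892491614), np.float64(201.50670249635823)) [402.6851453 224.8193187]
-0.028 (np.float64(550.2734025219988), np.float64(207.2931426400105)) [421.83767589 221.55664473]
0 (np.float64(579.0411555301787), np.float64(210.5304186532794)) [432.36958849 219.76251122]
0.08 (np.float64(665.7372824267725), np.float64(220.2864566714677)) [463.34218424 214.48626423]
```

Agreement is within about 1 px, so I'll descend along the tool and grasp.

```bash
python3 -m crank '[[-1,2,10,0,0,-1,0],[-2,5,30,0,0,-1,0],[-3,7,50,0,0,-1,0],[-3,7,70,0,0,-1,0],[-3,7,85,0,0,-1,0]]';python3 -m crank '[[0,0,5,0,0,0,0],[0,0,5,0,0,0,0],[0,0,5,0,0,0,120],[0,0,5,0,0,0,255],[0,0,5,0,0,0,255]]';python3 -m crank '[[0,0,0,0,0,0,255],[0,0,0,0,0,0,255],[0,0,0,0,0,0,255],[0,0,0,0,0,0,255],[0,0,0,0,0,0,255]]'
python3 - <<'E'
from h import *
delta(np.array([.490,-.309,.085]),frame(-83.2,20))
E
```

```text
time_s: 1.62
tool_pos: [0.4887, -0.3219, 0.072]
orientation: [[-0.104, 0.994, 0.027], [0.935, 0.107, -0.338], [-0.339, -0.01, -0.941]]
force: [-1.0, -0.8, 0.3]
grip_width: 0.0854
time_s: 2.03
tool_pos: [0.4915, -0.3201, 0.0702]
orientation: [[-0.109, 0.994, 0.032], [0.934, 0.113, -0.338], [-0.339, -0.007, -0.941]]
force: [0.7, 0.7, -0.6]
grip_width: 0.0518
time_s: 2.45
tool_pos: [0.4912, -0.319, 0.0735]
orientation: [[-0.11, 0.993, 0.031], [0.933, 0.114, -0.341], [-0.343, -0.009, -0.939]]
force: [-14.3, 15.0, 39.0]
grip_width: 0.0113
t 2.45 shift mm [5.5 0.1 4.5] rot [-0.6  0.  -0.1] world d [-0.4  3.6 -6.1]
```

The opening is 11 mm, so the grasp slipped. Looking.

Run:
```python
from h import *
t=shot('side','side2'); shot('top','top2')
cv2.imwrite('pics/c2.png',cv2.resize(t[200:310,320:440],None,fx=6,fy=5.4,interpolation=cv2.INTER_CUBIC))
```

```text
(no output)
```

View pics/c2.png

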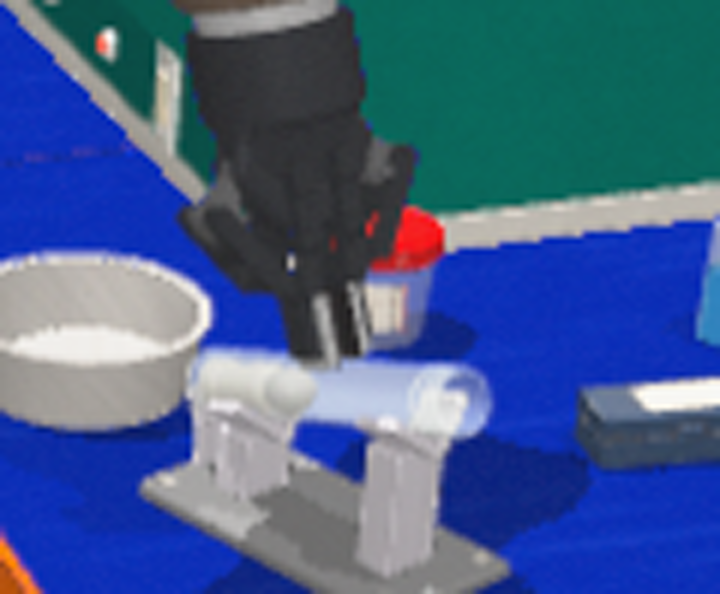

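The tube has not moved. The finger tips sit shut on top of it at crop (330,360), which does not fit the reported TCP height, so I'll check the projection.

Run:
```python
from h import *
s=sensors.get_state(); P=s['tool_pos']; z=s['orientation'][:,2]
print(P,s['force'],s['time_s'],s['grip_width'])
for k in(0,.01,.02,.03,.04,.06):
    p=proj('side',P-z*k); print(k,(p[0]-320)*6,(p[1]-200)*5.4)
o,d=ray('side',(320+330/6,200+360/5.4))
# point on this ray closest to the tool axis
M=np.c_[d,z]; s_=np.linalg.lstsq(M,P-o,rcond=None)[0]; print('tip on ray',o+d*s_[0],'behind',s_[1], np.linalg.norm(o+d*s_[0]-(P-z*s_[1])))
```

```text
[ 0.4911839  -0.31897284  0.07353414] [-14.92158622  14.46071641  37.35891944] 2.55 0.011629514080980086
0 342.87739081717723 420.3385169092755
0.01 339.02197814801286 401.11187837003075
0.02 335.1581907354853 381.84347564694406
0.03 331.2860012624468 362.5331725115579
0.04 327.4053822928155 343.180832142294
0.06 319.61874552087306 304.3494894308089
tip on ray [ 0.48994295 -0.30807736  0.10292797] behind 0.031370904026983476 0.00033881972209748074
```

The true tips lie about 30 mm behind the reported TCP, along the tool axis. At z ≈ 0.103 they are exactly on the tube's top, which matches the force. I'll relieve the force, then cross-check this against the first image.

```bash
python3 -m crank '[[0,0,-10,0,0,0,255],[0,0,-25,0,0,0,0],[0,0,-40,0,0,0,0],[0,0,-40,0,0,0,0],[0,0,-40,0,0,0,0]]'
python3 - <<'E'
from h import *
R0=np.array([[ .9069,.4213,0],[.4213,-.9069,0],[0,0,-1]]); P0=np.array([.27345,-.5889,.20124])
for sg in(1,-1):
  for k in(0,.013,.03,.043): print(sg,k,proj('side',P0+R0[:,1]*sg*.0477-R0[:,2]*k).round(1))
s=sensors.get_state(); P=s['tool_pos'];R=s['orientation']; print(P,s['force'])
t=shot('side','side3')
im=cv2.resize(t[190:290,320:440],None,fx=6,fy=6,interpolation=cv2.INTER_CUBIC)
for sg in(1,-1):
  for k,c in((.013,(0,0,255)),(.043,(0,255,255))):
    p=(proj('side',P+R[:,1]*sg*.0427-R[:,2]*k)-[320,190])*6; cv2.circle(im,tuple(p.astype(int).tolist()),4,c,-1)
im2=cv2.imread('pics/side0.png')[250:320,340:440]; cv2.imwrite('pics/c3.png',im)
E
```

```text
time_s: 2.97
tool_pos: [0.4902, -0.3065, 0.1076]
orientation: [[-0.109, 0.994, 0.032], [0.934, 0.114, -0.338], [-0.339, -0.007, -0.941]]
force: [-0.8, -0.1, 0.6]
grip_width: 0.0525
1 0 [403.1 317. ]
1 0.013 [403.7 311.6]
1 0.03 [404.5 304.5]
1 0.043 [405.1 299.1]
-1 0 [361.4 302.6]
-1 0.013 [361.8 297.4]
-1 0.03 [362.3 290.5]
-1 0.043 [362.7 285.1]
[ 0.49023692 -0.30647248  0.10757973] [-0.84837643 -0.05850704  0.59722742]
```

View pics/c3.png

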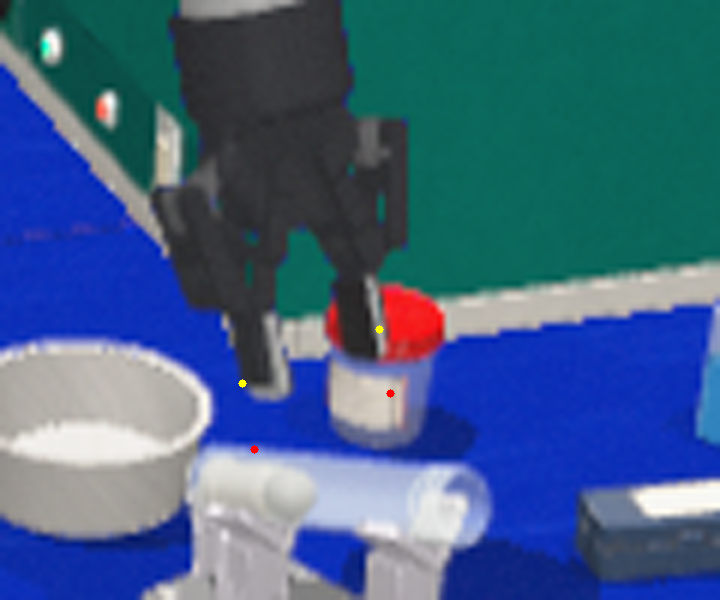

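The same 30 mm shows in the first image: tips at (361,286) and (403.8,300) match 13+30 mm. So the reported TCP lies 30 mm too far forward, and I'll use an offset of about 0.052 m. The gripper must open fully, then descend deeper.

```bash
python3 -m crank '[[0,0,-10,0,0,0,0],[0,0,-20,0,0,0,0],[0,0,-20,0,0,0,0],[0,0,-20,0,0,0,0]]'; sed -i 's/off=manip.grasp_offset/off=.052/' h.py
python3 - <<'E'
from h import *
delta(np.array([.490,-.309,.085]),frame(-83.2,20)); print(sensors.get_state()['grip_width'])
E
```

```text
time_s: 3.35
tool_pos: [0.4894, -0.2995, 0.1262]
orientation: [[-0.109, 0.994, 0.032], [0.935, 0.113, -0.337], [-0.339, -0.007, -0.941]]
force: [-0.1, -0.2, -0.1]
grip_width: 0.0853
t 3.35 shift mm [ 4.8  0.2 93.9] rot [-0.5 -0.2 -0.1] world d [  2.7 -27.2 -90. ]
0.0852688706829099
```

```bash
python3 -m crank '[[1,0,15,0,0,0,0],[2,0,35,0,0,0,0],[3,0,55,0,0,0,0],[4,0,75,0,0,0,0],[5,0,90,0,0,0,0]]';python3 -m crank '[[0,0,4,0,0,0,0],[0,0,4,0,0,0,0],[0,0,4,0,0,0,0],[0,0,4,0,0,0,120],[0,0,4,0,0,0,180]]';python3 -m crank '[[0,0,0,0,0,0,255],[0,0,0,0,0,0,255],[0,0,0,0,0,0,255],[0,0,0,0,0,0,255],[0,0,0,0,0,0,255]]'
python3 - <<'E'
from h import *
delta(np.array([.490,-.309,.085]),frame(-83.2,20)); s=sensors.get_state(); print(s['force'],s['grip_width'])
t=shot('side','side4')
cv2.imwrite('pics/c4.png',cv2.resize(t[200:300,320:440],None,fx=5,fy=5,interpolation=cv2.INTER_CUBIC))
E
```

```text
time_s: 3.77
tool_pos: [0.49, -0.3257, 0.0372]
orientation: [[-0.109, 0.994, 0.029], [0.935, 0.112, -0.336], [-0.337, -0.01, -0.941]]
force: [0.3, -0.9, 0.3]
grip_width: 0.0856
time_s: 4.18
tool_pos: [0.4921, -0.3266, 0.0365]
orientation: [[-0.109, 0.994, 0.032], [0.934, 0.113, -0.337], [-0.339, -0.007, -0.941]]
force: [1.2, -1.2, 0.6]
grip_width: 0.0638
time_s: 4.6
tool_pos: [0.4917, -0.3267, 0.0361]
orientation: [[-0.11, 0.993, 0.031], [0.934, 0.114, -0.338], [-0.339, -0.008, -0.941]]
force: [-1.3, 1.4, 6.2]
grip_width: 0.0315
t 4.6 shift mm [-0.1  0.4 -0. ] rot [-0.5 -0.2 -0.1] world d [ 0.4 -0.   0. ]
[-1.34106802  1.41414505  6.22682534] 0.03145992948569483
```

View pics/c4.png

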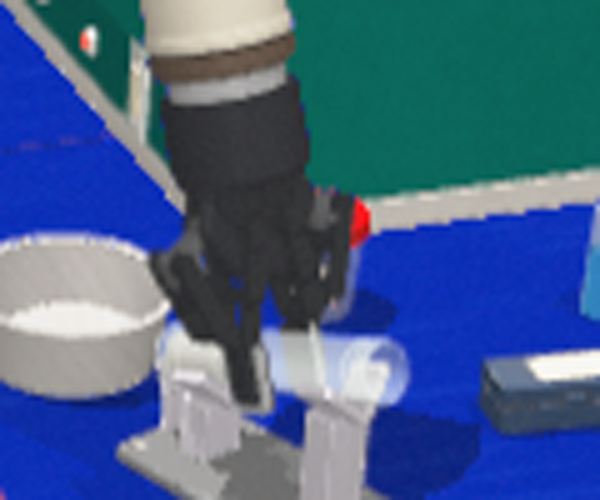

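The fingers now reach past the tube's underside and grip at 31.5 mm. Lifting straight up slowly.

```bash
python3 -m crank '[[-1,0,-3,0,0,0,255],[-3,0,-9,0,0,0,255],[-6,0,-18,0,0,0,255],[-10,0,-28,0,0,0,255],[-14,0,-38,0,0,0,255]]';python3 -m crank '[[-4,0,-10,0,0,0,255],[-8,0,-20,0,0,0,255],[-12,0,-30,0,0,0,255],[-14,0,-36,0,0,0,255],[-14,0,-38,0,0,0,255]]'
python3 - <<'E'
from h import *
s=sensors.get_state(); print(s['force'],s['grip_width'])
t=shot('side','side5'); P=s['tool_pos']-.052*s['orientation'][:,2]; a=-s['orientation'][:,0]
for k in(-.08,0,.08): print((proj('side',P+a*k)-[300,180])*5)
cv2.imwrite('pics/c5.png',cv2.resize(t[180:300,300:440],None,fx=5,fy=5,interpolation=cv2.INTER_CUBIC))
# next: dish pose with tube level +12 deg
c=np.array([.4894,-.1216]);a=np.array([np.cos(np.radians(-83.2)),np.sin(np.radians(-83.2))]); C=c-a*.095
print(C); delta([C[0],C[1],.16],frame(-83.2,20)); delta([C[0],C[1],.105],frame(-83.2,0))
E
```

```text
time_s: 5.07
tool_pos: [0.4915, -0.3268, 0.0769]
orientation: [[-0.109, 0.994, 0.03], [0.935, 0.113, -0.337], [-0.338, -0.008, -0.941]]
force: [0.4, -1.0, -1.1]
grip_width: 0.0318
time_s: 5.48
tool_pos: [0.4927, -0.3278, 0.1182]
orientation: [[-0.108, 0.994, 0.032], [0.934, 0.113, -0.338], [-0.34, -0.006, -0.941]]
force: [0.8, -0.1, -1.8]
grip_width: 0.032
[ 0.83123516 -0.13764594 -1.78145343] 0.03200227098353058
[285.11676499 320.99474888]
[387.83702479 327.83642826]
[499.11021719 335.24777542]
[ 0.47815162 -0.02726828]
t 5.5333 shift mm [267.5  19.8 -89.6] rot [-0.5 -0.2 -0.2] world d [-12.2 282.5  -6.5]
t 5.5333 shift mm [303.9  20.1 -41. ] rot [-0.4 19.8 -0.3] world d [-14.3 300.1 -64.7]
```

View pics/c5.png

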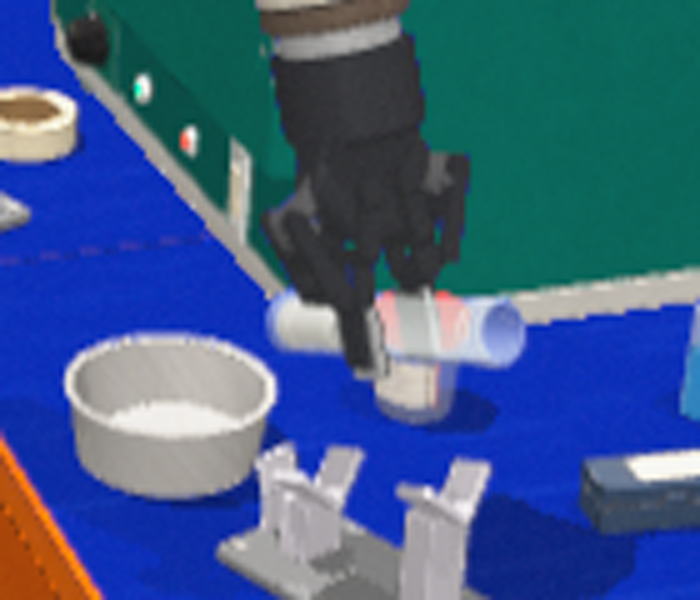

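Lifted cleanly: tube ends at crop (275,320) and (505,333), as predicted; dish clear. Moving gently at the same tilt to behind the dish.

```bash
python3 -m crank '[[8,1,-3,0,0,0,255],[23,2,-8,0,0,0,255],[44,3,-15,0,0,0,255],[66,5,-22,0,0,0,255],[88,6,-29,0,0,0,255]]';python3 -m crank '[[23,2,-8,0,0,0,255],[46,3,-15,0,0,0,255],[69,5,-23,0,0,0,255],[92,7,-31,0,0,0,255],[115,9,-38,0,0,0,255]]';python3 -m crank '[[23,2,-8,0,0,0,255],[42,3,-14,0,0,0,255],[54,4,-18,0,0,0,255],[62,5,-21,0,0,0,255],[65,5,-22,0,0,0,255]]'
python3 - <<'E'
from h import *
s=sensors.get_state(); print(s['force'],s['grip_width'])
c=np.array([.4894,-.1216]);a=np.array([np.cos(np.radians(-83.2)),np.sin(np.radians(-83.2))]); C=c-a*.095
delta([C[0],C[1],.105],frame(-83.2,10))
delta([C[0],C[1],.105],frame(-83.2,0))
E
```

```text
time_s: 5.95
tool_pos: [0.4866, -0.2327, 0.113]
orientation: [[-0.109, 0.994, 0.029], [0.935, 0.113, -0.336], [-0.337, -0.009, -0.941]]
force: [-0.9, 0.4, -1.6]
grip_width: 0.0316
time_s: 6.37
tool_pos: [0.4817, -0.1112, 0.11]
orientation: [[-0.11, 0.993, 0.03], [0.935, 0.114, -0.336], [-0.338, -0.009, -0.941]]
force: [0.8, 0.4, -1.2]
grip_width: 0.0318
time_s: 6.78
tool_pos: [0.4797, -0.0429, 0.109]
orientation: [[-0.111, 0.993, 0.031], [0.935, 0.115, -0.336], [-0.337, -0.009, -0.941]]
force: [1.1, -0.7, -1.4]
grip_width: 0.0321
[ 1.08010661 -0.67295858 -1.36554614] 0.032110388190737055
t 6.7833 shift mm [24.9  0.8 49.7] rot [-0.5  9.7 -0.1] world d [ -0.5   6.6 -55.2]
t 6.7833 shift mm [33.7  0.7 47.4] rot [-0.5 19.7 -0.1] world d [ -1.6  15.6 -56. ]
```

```bash
python3 -m crank '[[3,0,5,0,1,0,255],[8,0,15,0,3,0,255],[14,1,28,0,6,0,255],[20,1,38,0,9,0,255],[26,1,46,0,12,0,255]]';python3 -m crank '[[3,0,6,0,2,0,255],[5,0,10,0,4,0,255],[5,0,12,0,5,0,255],[5,0,12,0,5,0,255],[5,0,12,0,5,0,255]]'
python3 - <<'E'
from h import *
s=sensors.get_state(); print(s['force'],s['grip_width'])
c=np.array([.4894,-.1216]);a=np.array([np.cos(np.radians(-83.2)),np.sin(np.radians(-83.2))]); C=c-a*.095
for t in (3,0,-5,-10):delta([C[0],C[1],.095],frame(-83.2,t))
P=s['tool_pos']-.052*s['orientation'][:,2]; a=-s['orientation'][:,0]; print('mouth',P+.08*a, 'tilt',np.degrees(np.arcsin(a[2])))
t=shot('side','side6'); shot('top','top6')
print((proj('side',P+a*.08)-[290,200])*6)
cv2.imwrite('pics/c6.png',cv2.resize(t[200:290,290:390],None,fx=6,fy=6,interpolation=cv2.INTER_CUBIC))
E
```

```text
time_s: 7.2
tool_pos: [0.4789, -0.0374, 0.0562]
orientation: [[-0.111, 0.994, 0.006], [0.985, 0.111, -0.133], [-0.133, -0.009, -0.991]]
force: [0.8, 0.4, -1.1]
grip_width: 0.0318
time_s: 7.62
tool_pos: [0.4786, -0.0336, 0.0444]
orientation: [[-0.111, 0.994, -0.003], [0.993, 0.111, -0.049], [-0.049, -0.009, -0.999]]
force: [-0.3, 0.4, -1.9]
grip_width: 0.0319
[-0.2737104   0.35958195 -1.89664361] 0.03189685175584229
t 7.6167 shift mm [3.6 0.2 1.2] rot [-0.5 -0.2 -0.4] world d [-0.2  3.6 -1.4]
t 7.6167 shift mm [6.4 0.2 1.1] rot [-0.5  2.8 -0.4] world d [-0.5  6.3 -1.4]
t 7.6167 shift mm [10.9  0.2  0.7] rot [-0.5  7.8 -0.5] world d [-1.  10.8 -1.2]
t 7.6167 shift mm [15.3  0.1 -0.1] rot [-0.5 12.8 -0.5] world d [-1.6 15.3 -0.6]
mouth [ 0.48768386 -0.11040188  0.10025644] tilt 2.788115207564468
[249.74638368 232.69341175]
```

View pics/c6.png

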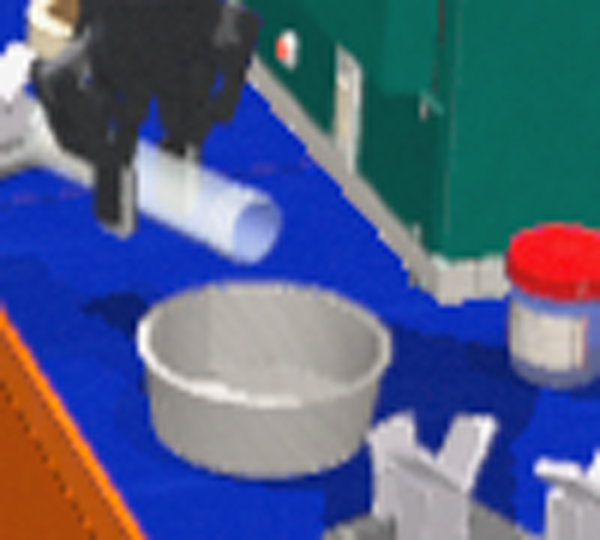

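The mouth sits at crop (255,232), just short of the dish centre and above the rim; the ball is still inside. Tilting slowly while watching the dish interior for changes.

```bash
cat > chk.py <<'E'
from h import *
import sys
r=cv2.imread('pics/side6.png')[246:270,312:355].astype(int); n=optics.camera('side')
d=np.abs(n[246:270,312:355].astype(int)-r).max(2); m=d>25
s=sensors.get_state(); a=-s['orientation'][:,0]
print('t',s['time_s'],'tilt',np.degrees(np.arcsin(a[2])).round(2),'changed',m.sum(), np.argwhere(m).mean(0)[::-1]+[312,246] if m.any() else '',s['force'].round(1))
cv2.imwrite(f"pics/k{int(s['time_s']*100)}.png",n)
E
python3 -m crank '[[1,0,0,0,1,0,255],[2,0,0,0,2,0,255],[3,0,0,0,3,0,255],[4,0,0,0,4,0,255],[5,0,0,0,5,0,255]]'; python3 chk.py
python3 -m crank '[[0.2,0,0,0,0.2,0,255],[0.4,0,0,0,0.4,0,255],[0.6,0,0,0,0.6,0,255],[0.8,0,0,0,0.8,0,255],[1,0,0,0,1,0,255]]' >/dev/null; python3 chk.py
python3 -m crank '[[0.2,0,0,0,0.2,0,255],[0.4,0,0,0,0.4,0,255],[0.6,0,0,0,0.6,0,255],[0.8,0,0,0,0.8,0,255],[1,0,0,0,1,0,255]]' >/dev/null; python3 chk.py
python3 -m crank '[[0.2,0,0,0,0.2,0,255],[0.4,0,0,0,0.4,0,255],[0.6,0,0,0,0.6,0,255],[0.8,0,0,0,0.8,0,255],[1,0,0,0,1,0,255]]' >/dev/null; python3 chk.py
```

```text
time_s: 8.13
tool_pos: [0.4784, -0.0273, 0.0445]
orientation: [[-0.112, 0.994, -0.013], [0.993, 0.113, 0.04], [0.041, -0.008, -0.999]]
force: [1.3, -0.4, -1.8]
grip_width: 0.0318
t 8.1833 tilt -2.37 changed 21 [330.04761905 261.95238095] [-0.5 -1.3 -1.7]
t 8.65 tilt -3.26 changed 24 [331.875 262.375] [-0.4 -0.4 -1.7]
t 9.1167 tilt -4.27 changed 31 [332.51612903 261.74193548] [-0.8  0.4 -0.6]
t 9.5833 tilt -5.27 changed 36 [332.44444444 261.08333333] [ 0.5  0.8 -1.6]
```

```bash
for i in 1; do
python3 -m crank '[[0.2,0,0,0,0.2,0,255],[0.4,0,0,0,0.4,0,255],[0.6,0,0,0,0.6,0,255],[0.8,0,0,0,0.8,0,255],[1,0,0,0,1,0,255]]' >/dev/null; python3 chk.py
python3 -m crank '[[0.2,0,0,0,0.2,0,255],[0.4,0,0,0,0.4,0,255],[0.6,0,0,0,0.6,0,255],[0.8,0,0,0,0.8,0,255],[1,0,0,0,1,0,255]]' >/dev/null; python3 chk.py
python3 -m crank '[[0,0,0,0,0,0,255],[0,0,0,0,0,0,255],[0,0,0,0,0,0,255],[0,0,0,0,0,0,255],[0,0,0,0,0,0,255]]' >/dev/null; python3 chk.py
python3 -m crank '[[0,0,0,0,0,0,255],[0,0,0,0,0,0,255],[0,0,0,0,0,0,255],[0,0,0,0,0,0,255],[0,0,0,0,0,0,255]]' >/dev/null; python3 chk.py; done
```

```text
t 10.05 tilt -6.27 changed 54 [334.33333333 261.90740741] [-0.2 -0.5 -1.2]
t 10.5167 tilt -7.27 changed 45 [334.4        260.46666667] [-0.7 -0.2 -1.6]
t 10.9833 tilt -7.24 changed 43 [334.3255814  260.65116279] [ 0.2  0.3 -0.7]
t 11.45 tilt -7.24 changed 44 [334.27272727 260.31818182] [ 0.4  0.2 -0.9]
```

```bash
ls pics
python3 - <<'E'
from h import *
c=[]
for f in ('side6','k958','k1005','k1145'):
    im=cv2.imread(f'pics/{f}.png'); c.append(cv2.resize(im[215:285,290:370],None,fx=5,fy=4.2,interpolation=cv2.INTER_CUBIC) if im is not None else np.zeros((294,400,3),np.uint8))
cv2.imwrite('pics/c7.png',np.vstack([np.hstack(c[:2]),np.hstack(c[2:])]))
E
```

```text
c0.png
c1.png
c2.png
c3.png
c4.png
c5.png
c6.png
k1005.png
k1051.png
k1098.png
k1145.png
k818.png
k865.png
k911.png
k958.png
side0.png
side1.png
side2.png
side3.png
side4.png
side5.png
side6.png
top0.png
top1.png
top2.png
top6.png
```

View pics/c7.png

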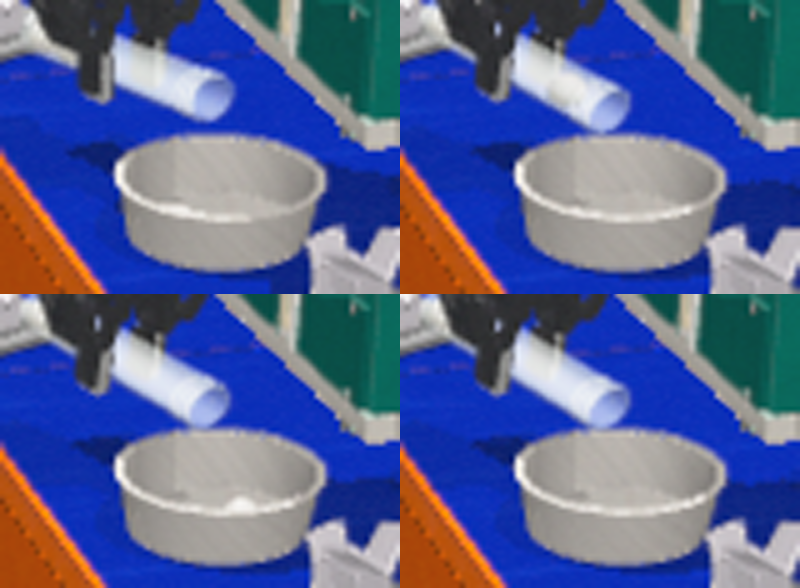

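Frames: the ball is near the mouth at 9.6 s, in the dish at 10.05 s at crop (240,500), and later out of view behind the dish's near wall. The dish has not moved and the tube's mouth end is empty. Now level and raise.

Run:
```python
from h import *
delta([.50,-.02,.165],frame(-83.8,3));
```

```text
t 11.45 shift mm [  5.7  21.8 -68.3] rot [ -0.5 -10.2   0.3] world d [22.5 -0.4 68.3]
```

```bash
python3 -m crank '[[0,1,-3,0,-1,0,255],[1,4,-12,0,-3,0,255],[3,10,-28,0,-6,0,255],[5,16,-45,0,-9,0,255],[6,20,-60,0,-10,0,255]]'; python3 -m crank '[[0,1,-6,0,0,0,255],[0,2,-8,0,0,0,255]]'
python3 - <<'E'
from h import *
delta([.532,.253,.14],frame(-84.1,1));
E
```

```text
time_s: 11.87
tool_pos: [0.499, -0.019, 0.1066]
orientation: [[-0.117, 0.993, -0.0], [0.992, 0.116, -0.051], [-0.051, -0.006, -0.999]]
force: [0.1, 0.4, -0.6]
grip_width: 0.0319
time_s: 12.03
tool_pos: [0.5013, -0.0202, 0.1142]
orientation: [[-0.115, 0.993, -0.0], [0.992, 0.114, -0.049], [-0.049, -0.006, -0.999]]
force: [0.2, -0.4, -1.6]
grip_width: 0.0318
t 12.0333 shift mm [268.   61.9  12.7] rot [-0.3  1.8  0.7] world d [ 30.8 272.3 -26.2]
```

```bash
python3 -m crank '[[7,4,0,0,0,0,255],[21,10,0,0,0,0,255],[42,18,0,0,0,0,255],[65,26,0,0,0,0,255],[90,34,0,0,1,0,255]]'; python3 -m crank '[[25,8,0,0,0,0,255],[50,14,0,0,0,0,255],[75,19,0,0,0,0,255],[100,23,0,0,0,0,255],[122,26,0,0,0,0,255]]'; python3 -m crank '[[20,1,0,0,0,0,255],[36,2,0,0,0,0,255],[47,2,0,0,0,0,255],[55,2,0,0,0,0,255],[56,2,0,0,0,0,255]]';python3 - <<'E'
from h import *
delta([.532,.253,.14],frame(-84.1,0)); delta([.532,.253,.062],frame(-84.1,0))
s=sensors.get_state();P=s['tool_pos']-.052*s['orientation'][:,2]; a=-s['orientation'][:,0]
print(s['force'])
t=shot('side','side8'); shot('top','top8')
sx,sy=220,150
for k in(-.08,0,.08): print((proj('side',P+a*k)-[sx,sy])*6)
cv2.imwrite('pics/c8.png',cv2.resize(t[150:240,220:330],None,fx=6,fy=6,interpolation=cv2.INTER_CUBIC))
E
```

```text
time_s: 12.45
tool_pos: [0.5231, 0.0728, 0.1069]
orientation: [[-0.112, 0.994, -0.007], [0.993, 0.111, -0.031], [-0.03, -0.011, -0.999]]
force: [0.3, 0.3, -0.8]
grip_width: 0.0315
time_s: 12.87
tool_pos: [0.5351, 0.1974, 0.1026]
orientation: [[-0.112, 0.994, -0.008], [0.993, 0.112, -0.031], [-0.03, -0.011, -0.999]]
force: [0.1, 0.3, -0.8]
grip_width: 0.0319
time_s: 13.28
tool_pos: [0.5306, 0.2534, 0.1017]
orientation: [[-0.115, 0.993, -0.006], [0.993, 0.114, -0.031], [-0.03, -0.01, -1.0]]
force: [-0.4, 0.7, -0.6]
grip_width: 0.0319
t 13.2833 shift mm [-0.1  1.5 13.7] rot [-0.6  1.7  0.7] world d [  1.4  -0.4 -13.7]
t 13.2833 shift mm [ 2.2  2.3 91.7] rot [-0.6  1.7  0.7] world d [  1.4  -0.4 -91.7]
[-0.36749129  0.66065024 -0.55156336]
[276.42732843 137.32480793]
[360.90434649 174.39027608]
[450.13904404 213.54324236]
```

View pics/c8.png

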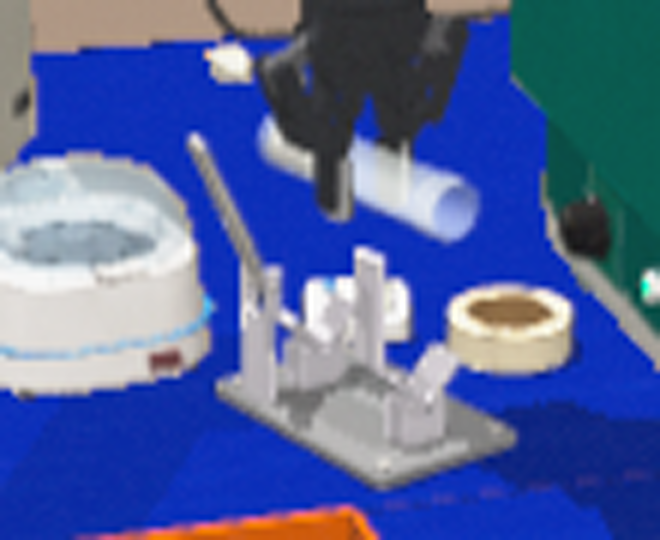

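The tube is held level above the block at crop (272,137)–(455,210), as predicted. The strap leans out from hinge (262,285) to tip (195,140), clear of the gripper. Descending.

```bash
python3 -m crank '[[0,1,8,0,1,0,255],[1,2,24,0,2,0,255],[1,2,44,0,2,1,255],[2,2,62,-1,2,1,255],[2,2,76,-1,2,1,255]]'; python3 -m crank '[[0,0,4,0,0,0,255],[0,0,6,0,0,0,255],[0,0,6,0,0,0,255],[0,0,6,0,0,0,255]]';python3 - <<'E'
from h import *
delta([.532,.253,.060],frame(-84.1,0)); print(sensors.get_state()['force'])
E
```

```text
time_s: 13.8
tool_pos: [0.5323, 0.2494, 0.0244]
orientation: [[-0.094, 0.996, 0.008], [0.996, 0.094, 0.004], [0.003, 0.008, -1.0]]
force: [0.2, -1.1, -1.0]
grip_width: 0.0318
time_s: 14.13
tool_pos: [0.5338, 0.2524, 0.0213]
orientation: [[-0.096, 0.995, 0.01], [0.995, 0.096, 0.006], [0.005, 0.01, -1.0]]
force: [0.5, 0.3, -1.1]
grip_width: 0.0317
t 14.1333 shift mm [ 0.7 -1.9 13.3] rot [ 0.6 -0.3 -0.4] world d [ -1.8   0.6 -13.3]
[ 0.47658058  0.34834375 -1.07551943]
```

```bash
python3 -m crank '[[1,-2,3,0,0,0,255],[1,-2,6,0,0,0,255],[1,-2,9,0,0,0,255],[1,-2,10,0,0,0,255],[1,-2,10,0,0,0,255]]'; python3 -m crank '[[0,0,1,0,0,0,255],[0,0,2,0,0,0,255],[0,0,2,0,0,0,255],[0,0,2,0,0,0,255]]';python3 - <<'E'
from h import *
delta([.532,.253,.060],frame(-84.1,0)); s=sensors.get_state(); print(s['force'],s['torque'])
E
```

```text
time_s: 14.55
tool_pos: [0.5308, 0.2527, 0.0102]
orientation: [[-0.096, 0.995, 0.008], [0.995, 0.096, 0.005], [0.004, 0.009, -1.0]]
force: [-0.2, -0.2, -1.4]
grip_width: 0.0317
time_s: 14.88
tool_pos: [0.5315, 0.253, 0.0088]
orientation: [[-0.096, 0.995, 0.01], [0.995, 0.096, 0.005], [0.004, 0.01, -1.0]]
force: [0.2, -0.3, 1.0]
grip_width: 0.0319
t 14.8833 shift mm [-0.1  0.5  0.8] rot [ 0.6 -0.3 -0.4] world d [ 0.5 -0.  -0.8]
[ 0.22364043 -0.25828327  1.01547089] [-0.07660051 -0.19639598  0.09810228]
```

Contact is just starting at the expected height. Down 1 mm more, then release and rise.

```bash
python3 -m crank '[[0,0,1,0,0,0,255],[0,0,1,0,0,0,255],[0,0,1,0,0,0,100],[0,0,1,0,0,0,100],[0,0,1,0,0,0,60]]'; python3 -m crank '[[0,0,0,0,0,0,40],[0,0,0,0,0,0,40],[0,0,0,0,0,0,40],[0,0,0,0,0,0,40],[0,0,0,0,0,0,40]]';python3 -m crank '[[0,0,-8,0,0,0,40],[0,0,-25,0,0,0,40],[0,0,-45,0,0,0,40],[0,0,-70,0,0,0,40],[0,0,-100,0,0,0,40]]';python3 -m crank '[[0,0,-35,0,0,0,40],[0,0,-70,0,0,0,120],[0,0,-100,0,0,0,200],[0,0,-110,0,0,0,255],[0,0,-110,0,0,0,255]]'
python3 - <<'E'
from h import *
s=sensors.get_state(); t=shot('side','side9'); u=shot('top','top9')
C=np.array([.532,.253,.060]); a=np.array([np.cos(np.radians(-84.1)),np.sin(np.radians(-84.1)),0])
for k in(-.08,0,.08): print((proj('side',C+a*k)-[220,150])*6)
cv2.imwrite('pics/c9.png',cv2.resize(t[150:240,220:330],None,fx=6,fy=6,interpolation=cv2.INTER_CUBIC))
h=np.array([.4896,.297,.082]); bx=np.array([.9947,.1028,0]); 
for th in(1.9,2,2.1,2.2): print(th,(proj('side',h+.098*(np.cos(th)*bx+np.sin(th)*np.array([0,0,1])))-[220,150])*6)
print('hinge',(proj('side',h)-[220,150])*6)
E
```

```text
time_s: 15.3
tool_pos: [0.5307, 0.2528, 0.0073]
orientation: [[-0.096, 0.995, 0.008], [0.995, 0.096, 0.005], [0.004, 0.009, -1.0]]
force: [0.1, 0.4, -0.1]
grip_width: 0.0622
time_s: 15.72
tool_pos: [0.531, 0.2529, 0.0074]
orientation: [[-0.096, 0.995, 0.009], [0.995, 0.096, 0.005], [0.004, 0.009, -1.0]]
force: [-0.2, 0.6, 0.0]
grip_width: 0.0722
time_s: 16.13
tool_pos: [0.529, 0.2519, 0.1079]
orientation: [[-0.096, 0.995, 0.007], [0.995, 0.096, 0.004], [0.004, 0.007, -1.0]]
force: [-0.1, 0.5, 0.3]
grip_width: 0.0718
time_s: 16.55
tool_pos: [0.5307, 0.2532, 0.2212]
orientation: [[-0.096, 0.995, 0.015], [0.995, 0.096, 0.007], [0.006, 0.015, -1.0]]
force: [-0.2, 1.4, -0.9]
grip_width: 0.0241
[282.38034015 284.02893093]
[364.08599478 328.58012574]
[450.26105758 375.56833027]
1.9 [212.29459885 140.76454822]
2 [198.82173715 150.33942862]
2.1 [185.94427711 161.29986036]
2.2 [173.8061625  173.53179669]
hinge [260.83372737 281.54929805]
```

View pics/c9.png

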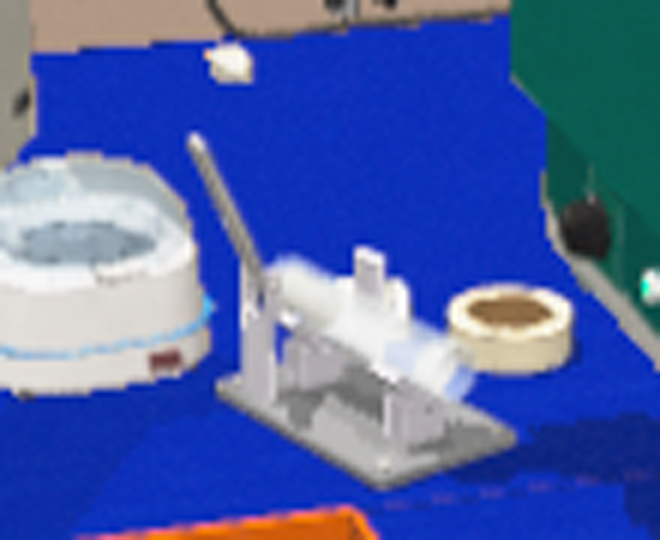

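The tube lies in both V supports, mouth at crop (453,372) against (450,375) expected; strap still open at about 1.95 rad. That is my last picture, so the rest will be by numbers. With fingers shut, the next move is to behind the strap on the -x side.

Run:
```python
from h import *
h=np.array([.4896,.297,.082]); bx=np.array([.9947,.1028,0]); R=frame(-84.1,0)
delta(h+bx*-.095+[0,0,.138],R,.03); delta(h+bx*-.095+[0,0,.068],R,.03)
print((h+bx*-.095)[:2])
```

```text
t 16.65 shift mm [  48.5 -130.    26. ] rot [ 0.5 -0.2 -0.4] world d [-133.8   36.   -27.1]
t 16.65 shift mm [  48.3 -130.7   96. ] rot [ 0.5 -0.2 -0.4] world d [-133.8   36.   -97.1]
[0.3951035 0.287234 ]
```

```bash
python3 -m crank '[[5,-15,0,0,0,0,255],[15,-45,0,0,0,0,255],[27,-80,0,0,0,0,255],[40,-110,0,0,0,0,255],[48,-130,0,0,0,0,255]]'; python3 -m crank '[[0,0,5,0,0,0,255],[0,0,25,0,0,0,255],[0,0,50,0,0,0,255],[0,0,75,0,0,0,255],[0,0,95,0,0,0,255]]';python3 -m crank '[[0,0,0,0,0,0,255],[0,0,0,0,0,0,255]]'
python3 - <<'E'
from h import *
h=np.array([.4896,.297,.082]); bx=np.array([.9947,.1028,0]); R=frame(-84.1,0)
delta(h+bx*.03+[0,0,.068],R,.03)
E
```

```text
time_s: 17.07
tool_pos: [0.3906, 0.2869, 0.2142]
orientation: [[-0.098, 0.995, 0.004], [0.995, 0.098, 0.003], [0.003, 0.005, -1.0]]
force: [-1.4, 0.9, 0.5]
grip_width: -0.0001
time_s: 17.48
tool_pos: [0.3949, 0.2858, 0.118]
orientation: [[-0.095, 0.995, 0.005], [0.995, 0.095, 0.003], [0.002, 0.005, -1.0]]
force: [0.3, -0.4, 0.5]
grip_width: 0.0003
time_s: 17.65
tool_pos: [0.3945, 0.2866, 0.1196]
orientation: [[-0.096, 0.995, 0.004], [0.995, 0.096, 0.003], [0.003, 0.004, -1.0]]
force: [-0.1, 0.4, 1.4]
grip_width: -0.0002
t 17.65 shift mm [  1.4 125.7   0.2] rot [ 0.3 -0.2 -0.4] world d [125.   13.5   0.4]
```

```bash
python3 -m crank '[[0,5,0,0,0,0,255],[0,15,0,0,0,0,255],[0,25,0,0,0,0,255],[0,35,0,0,0,0,255],[1,45,0,0,0,0,255]]'; python3 -m crank '[[0,10,0,0,0,0,255],[0,20,0,0,0,0,255],[0,30,0,0,0,0,255],[0,40,0,0,0,0,255],[0,50,0,0,0,0,255]]';python3 -m crank '[[0,10,0,0,0,0,255],[0,20,0,0,0,0,255],[0,28,0,0,0,0,255],[0,30,0,0,0,0,255]]'
cat > st.py <<'E'
from h import *
import sys
# strap visible as metal pixels along its arc: sample the expected tip pixels for each angle against the earlier open picture
shot('top',sys.argv[1]+'t'); n=shot('side',sys.argv[1]); o=cv2.imread('pics/side9.png')
h=np.array([.4896,.297,.082]); bx=np.array([.9947,.1028,0]); s=sensors.get_state()
for th in np.arange(0,2.2,.1):
    L=[proj('side',h+r*(np.cos(th)*bx+np.sin(th)*np.array([0,0,1]))) for r in(.06,.075,.09)]
    print(round(th,2),[n[int(round(v)),int(round(u))].tolist() for u,v in L],[o[int(round(v)),int(round(u))].tolist() for u,v in L])
print(s['time_s'],s['force'])
E
python3 st.py p1
```

```text
time_s: 18.07
tool_pos: [0.4426, 0.2928, 0.1225]
orientation: [[-0.095, 0.995, 0.01], [0.996, 0.095, 0.005], [0.004, 0.01, -1.0]]
force: [-1.0, -0.4, 1.1]
grip_width: 0.0
time_s: 18.48
tool_pos: [0.4912, 0.2977, 0.1221]
orientation: [[-0.096, 0.995, 0.008], [0.995, 0.096, 0.005], [0.004, 0.009, -1.0]]
force: [-1.7, -0.2, 0.0]
grip_width: -0.0004
time_s: 18.82
tool_pos: [0.5222, 0.3005, 0.1226]
orientation: [[-0.095, 0.995, 0.01], [0.996, 0.095, 0.006], [0.005, 0.01, -1.0]]
force: [-1.0, -0.2, 0.0]
grip_width: -0.0001
0.0 [[184, 45, 10], [240, 229, 230], [184, 47, 13]] [[186, 48, 11], [241, 231, 232], [187, 48, 14]]
0.1 [[186, 46, 12], [185, 44, 10], [185, 48, 12]] [[186, 46, 10], [187, 46, 10], [186, 46, 10]]
0.2 [[185, 46, 10], [185, 45, 10], [184, 45, 12]] [[187, 48, 15], [186, 48, 12], [187, 48, 15]]
0.3 [[184, 47, 10], [186, 49, 16], [186, 48, 13]] [[187, 46, 14], [186, 47, 10], [186, 47, 10]]
0.4 [[186, 46, 10], [185, 46, 14], [186, 49, 13]] [[188, 49, 13], [187, 49, 11], [185, 46, 10]]
0.5 [[185, 48, 11], [186, 48, 16], [186, 48, 13]] [[187, 46, 10], [185, 44, 10], [186, 48, 15
[... 903 characters left out ...]
4, 44, 10], [188, 49, 15]] [[187, 49, 15], [186, 47, 13], [187, 47, 10]]
1.6 [[184, 46, 10], [184, 45, 10], [187, 49, 16]] [[185, 46, 11], [187, 49, 17], [188, 47, 11]]
1.7 [[185, 45, 12], [185, 48, 14], [184, 46, 11]] [[186, 47, 10], [187, 48, 13], [186, 47, 10]]
1.8 [[185, 48, 13], [185, 48, 15], [184, 45, 12]] [[185, 45, 10], [186, 48, 12], [187, 49, 15]]
1.9 [[185, 46, 11], [185, 48, 16], [185, 47, 12]] [[184, 61, 43], [183, 59, 43], [185, 48, 16]]
2.0 [[185, 47, 11], [186, 48, 14], [185, 48, 12]] [[135, 137, 141], [150, 154, 160], [141, 147, 152]]
2.1 [[186, 49, 14], [184, 47, 10], [184, 47, 10]] [[159, 85, 73], [161, 63, 46], [186, 48, 10]]
18.9167 [-0.56568563  0.11924581 -0.26658465]
```

The method works: the strap went from 2.0 to about 1.08 rad with about 1 N. Now over and down.

```bash
python3 -m crank '[[0,5,4,0,0,0,255],[0,10,12,0,0,0,255],[0,14,20,0,0,0,255],[0,17,28,0,0,0,255],[0,18,36,0,0,0,255]]'; python3 -m crank '[[0,1,8,0,0,0,255],[0,2,15,0,0,0,255],[0,2,22,0,0,0,255],[0,2,26,0,0,0,255],[0,2,28,0,0,0,255]]'; python3 -m crank '[[0,0,1,0,0,0,255],[0,0,2,0,0,0,255],[0,0,3,0,0,0,255],[0,0,3,0,0,0,255]]'
python3 - <<'E'
from h import *
s=sensors.get_state(); print(s['force'],'tip z',s['tool_pos'][2]+.03)
E
```

```text
time_s: 19.33
tool_pos: [0.5392, 0.3023, 0.0857]
orientation: [[-0.095, 0.995, 0.009], [0.995, 0.095, 0.005], [0.004, 0.009, -1.0]]
force: [1.0, -0.7, 0.8]
grip_width: 0.0
time_s: 19.75
tool_pos: [0.5403, 0.3026, 0.0579]
orientation: [[-0.096, 0.995, 0.008], [0.995, 0.096, 0.005], [0.004, 0.008, -1.0]]
force: [0.0, -1.0, 0.7]
grip_width: 0.0003
time_s: 20.08
tool_pos: [0.5407, 0.3029, 0.0559]
orientation: [[-0.096, 0.995, 0.009], [0.995, 0.096, 0.005], [0.004, 0.009, -1.0]]
force: [0.2, 0.5, -0.3]
grip_width: 0.0
[ 0.20293347  0.4623331  -0.26310368] tip z 0.08591371776258705
```

```bash
python3 -m crank '[[0,0,1,0,0,0,255],[0,0,1,0,0,0,255],[0,0,2,0,0,0,255],[0,0,2,0,0,0,255],[0,0,2,0,0,0,255]]'; python3 -c "from h import *;s=sensors.get_state();print(s['force'],s['tool_pos'])"; python3 -m crank '[[0,0,0.5,0,0,0,255],[0,0,1,0,0,0,255],[0,0,1,0,0,0,255],[0,0,1,0,0,0,255]]'
```

```text
time_s: 20.5
tool_pos: [0.541, 0.3031, 0.0553]
orientation: [[-0.096, 0.995, 0.01], [0.995, 0.096, 0.005], [0.004, 0.01, -1.0]]
force: [-3.6, -3.3, 11.0]
grip_width: -0.0002
[-3.56490572 -3.31925164 11.00473922] [0.54095333 0.30306153 0.0553356 ]
time_s: 20.83
tool_pos: [0.541, 0.303, 0.0552]
orientation: [[-0.096, 0.995, 0.01], [0.995, 0.096, 0.004], [0.003, 0.01, -1.0]]
force: [-4.6, -3.8, 16.7]
grip_width: -0.0002
```

Firm stop: 17 N with no further travel, at the height of a level strap. Retracting and checking.

```bash
python3 -m crank '[[0,0,-5,0,0,0,255],[0,0,-20,0,0,0,255],[0,0,-45,0,0,0,255],[0,0,-80,0,0,0,255],[0,0,-120,0,0,0,255]]'; python3 -m crank '[[0,-10,-35,0,0,0,255],[0,-20,-60,0,0,0,255],[0,-40,-70,0,0,0,255],[0,-70,-70,0,0,0,255],[0,-100,-70,0,0,0,255]]';  python3 - <<'E'
from h import *
n=shot('side','fin'); o=cv2.imread('pics/side9.png'); z=cv2.imread('pics/side0.png')
h=np.array([.4896,.297,.082]); bx=np.array([.9947,.1028,0]); ez=np.array([0,0,1])
def line(img,th,off=0): return [img[tuple(np.round(proj('side',h+r*(np.cos(th)*bx+np.sin(th)*ez)+off*ez)[::-1]).astype(int))].tolist() for r in(.03,.05,.07,.09,.097)]
for th in(-.1,0,.1,.2,.3,1.1,2.): print(th,line(n,th),'| before',line(o,th))
d=(np.abs(n.astype(int)-o.astype(int)).max(2)>40).astype(np.uint8)[150:240,220:330]
ys,xs=np.nonzero(d); 
N,l,st,ce=cv2.connectedComponentsWithStats(d)
for i in range(1,N):
    if st[i][4]>6: print('changed',st[i][:5]+[220,150,0,0,0],ce[i]+[220,150])
# expected strap px when shut
print('shut hinge/tip px',proj('side',h),proj('side',h+.098*bx))
# dish + bystanders unmoved, ball
t=shot('top','fint'); t0=cv2.imread('pics/top0.png')
for nm,(x0,y0,x1,y1) in dict(dish=(333,196,388,250),cup=(355,148,388,178),box=(418,130,446,168),tape=(190,150,224,184),timer=(165,176,195,204)).items():
    q=np.abs(t[y0:y1,x0:x1].astype(int)-t0[y0:y1,x0:x1]).max(2)>40; print(nm,q.sum(),(np.argwhere(q).mean(0)[::-1]+[x0,y0]) if q.any() else '')
c=[cv2.resize(t[180:260,180:280],None,fx=4,fy=4),cv2.resize(n[160:240,230:330],None,fx=4,fy=4)]
cv2.imwrite('pics/c10.png',np.hstack(c))
s=sensors.get_state();print(s['force'],s['tool_pos'])
E
```

```text
time_s: 21.25
tool_pos: [0.5386, 0.3016, 0.1732]
orientation: [[-0.096, 0.995, 0.006], [0.995, 0.096, 0.004], [0.004, 0.006, -1.0]]
force: [0.3, 0.1, 1.0]
grip_width: -0.0001
time_s: 21.67
tool_pos: [0.4393, 0.293, 0.2435]
orientation: [[-0.095, 0.995, 0.011], [0.995, 0.095, 0.007], [0.006, 0.012, -1.0]]
force: [-1.2, 0.3, 0.5]
grip_width: -0.0002
-0.1 [[203, 205, 206], [183, 86, 67], [165, 162, 166], [192, 83, 74], [187, 48, 15]] | before [[230, 227, 226], [196, 80, 59], [183, 178, 184], [195, 91, 83], [186, 47, 13]]
0 [[172, 174, 178], [161, 138, 140], [221, 225, 228], [205, 197, 202], [170, 140, 141]] | before [[224, 199, 193], [186, 48, 12], [240, 238, 240], [187, 48, 14], [186, 47, 13]]
0.1 [[223, 228, 231], [236, 238, 241], [223, 199, 199], [230, 211, 212], [210, 145, 142]] | before [[221, 158, 143], [186, 47, 12], [189, 49, 16], [186, 46, 10], [187, 48, 13]]
0.2 [[225, 203, 203], [214, 168, 173], [197, 101, 87], [188, 49, 16], [187, 48, 10]] | before [[214, 131, 116], [187, 48, 14], [185, 45, 10], [187, 48, 15], [185, 47, 10]]
0.3 [[225, 203, 203], [188, 48, 14], [188, 48, 12]
[... 412 characters left out ...]
, 155, 159], [141, 147, 152], [150, 156, 160]]
changed [274 150   4   4  10] [275.8 150.9]
changed [251 172  14  26 102] [257.1372549  183.95098039]
changed [267 188  22   8  77] [278.37662338 191.31168831]
changed [268 218   4   3   9] [269.44444444 219.11111111]
changed [308 219  22   6  87] [320.1954023  221.63218391]
changed [274 221  18   7  71] [281.4084507  224.21126761]
changed [271 227   7   5  20] [274.5  229.25]
changed [291 229  37  11 258] [310.67829457 234.54263566]
shut hinge/tip px [263.4722879  196.92488301] [286.27235213 190.49061737]
dish 1441 [358.08952117 232.56349757]
cup 0 
box 0 
tape 0 
timer 0 
[ 0.32996719  0.31202686 -0.93171846] [0.43463991 0.29290526 0.24265839]
```

```bash
python3 -m crank '[[0,0,-10,0,0,0,255],[-20,0,-30,0,0,0,255],[-55,0,-60,0,0,0,255],[-90,0,-90,0,0,0,255],[-120,0,-110,0,0,0,255]]' | tail -2
python3 - <<'E'
from h import *
n=shot('side','fin2'); k=cv2.imread('pics/side5.png'); b=cv2.imread('pics/side8.png')
m=np.abs(n.astype(int)-k).max(2)>40; r=m[240:285,308:360]; print('dish side diff',r.sum(), np.argwhere(r).mean(0)[::-1]+[308,240] if r.any() else '')
m=np.abs(n.astype(int)-cv2.imread('pics/side9.png')).max(2)>40
N,l,st,ce=cv2.connectedComponentsWithStats(m[150:240,220:330].astype(np.uint8)); print([(ce[i]+[220,150]).round(0).tolist()+[int(st[i][4])] for i in range(1,N) if st[i][4]>15])
t=cv2.cvtColor(shot('top','fin2t'),cv2.COLOR_BGR2HSV); t0=cv2.cvtColor(cv2.imread('pics/top0.png'),cv2.COLOR_BGR2HSV)
d=np.abs(t[...,2].astype(int)-t0[...,2])[200:248:3,336:386:3]; print(d)
E
```

```text
force: [1.5, -1.1, 0.5]
grip_width: 0.0001
dish side diff 630 [334.96825397 251.11111111]
[[257.0, 184.0, 102], [278.0, 191.0, 78], [320.0, 225.0, 239], [319.0, 238.0, 47]]
[[ 56  56  58  54  59  60  49  20  17  16  18  17  18  16  17  17  16]
 [ 61  50  53  53  55  56  59  41  19  15  19  21  16  13  18  20  16]
 [ 51  56  55  63  54  29  33  41  50  36  14  15  17  21  10  14  18]
 [ 53  57  63  57  26  62  65  70  66  68  44  19  16  16  17  15  16]
 [ 57  56  63  31  67  69  67  64  66  68  68  29  18  13  20  13  13]
 [ 56  66  27  66  70  70  69  68  64  66  67  65  25  25  12  17   9]
 [ 53  70  14  71  68  70  71  68  68  68  64  73  86  80  19  20  12]
 [ 38  59  29  72  70  71  66  69  70  65  71 108  90  54  37  17  20]
 [ 21  57  28  67  65  71  70  69  68  68  66 102 123 108  38  16  13]
 [ 13  65  20  66  69  69  69  69  69  69  70  71  76  67  46  16  17]
 [ 13  74  29  59  70  69  71  69  69  68  72  71  68  69  34  20  16]
 [ 18  34  44  20  66  65  70  66  68  68  71  72  67  67  35  33  39]
 [ 23  19  71  22  27  68  70  66  71  73  69  68  72  35  66  53  54]
 [ 15  16  21  75  27  23  51  69  68  68  73  67  35  64  60  53  55]
 [ 17  18  19  18  65  51  20  20  27  29  32  51  70  54  56  58  55]
 [ 17  17  21  22  19  29  76  70  58  69  67  63  58  54  52  54  54]]
```

The dish shows through the arm's shadow, unmoved, with a ball-sized blob at about (372,222) inside it. All checks agree, so I'll hand in.

```bash
python3 -c "from h import *; print(manip.finish_job())"
```

```text
the job is handed in; nothing more can be done
None
```

I handed the job in at about 22 s of robot time, with every step of the task done. The hand-in reported no verdict.

**What I did:**
- I took the tube from the slanted rest and tilted it over the dish to 7.3° mouth-down. The ball rolled out into the dish at around 6°.
- I levelled the tube, laid it in the grey V-block and swung the strap shut. It met a firm stop at 17 N. I then retracted, and the robot is touching nothing.

**The first grasp failed.** The fingers shut on top of the tube and pressed on it with about 44 N in all at the wrist. The pressing was by the finger tips, but it is above the 40 N figure set for the arm and gripper body. The tube did not move. The reported TCP lies about 30 mm ahead of the real finger tips; I corrected for that and the second grasp held.

**Last checks:**
- **Tube:** its mouth was within about 1 px (roughly 2 mm) of the expected place in the block. I last checked this just before shutting the strap; afterwards I saw only strap and shadow changes there.
- **Strap:** it images about 2 px (4 mm) above its predicted line, as it also did while open, so I took that for calibration bias. The height of the stop matches a fully shut strap.
- **Ball and dish:** a ball-sized blob lies in the dish and the rim is where it was, but both were read through the arm's shadow.
- **Bystanders:** cup, timer, slide box and tape showed no change in the top view.
- **Insert:** I did not measure its final position. The tilt stayed well below the 18° at which it can start to slide.

I used all 12 picture views before the strap was shut, so the final checks rest on pixel numbers only.

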